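# Swing the funnel arm one hole on, with its spring index pin

## Robot

A 6-joint arm with a two-finger parallel gripper is mounted at the origin on a cart in front of the work surface, level with it; the furniture and walls round the work are solid. World frame = base frame: x ahead of the robot, y to its left, z up, the work surface at z = 0. Lengths are in mm, angles in rad, forces in N, time in s.
With the tool pointing down it reaches from about 350 to 975 mm from the base axis. Payload 7.1 kg.
Tool frame: the origin (TCP) lies at the very end of the fingers, on their centre line; the grasp point (between the pads) lies 19 mm behind it; x points along the fingers, y is the direction in which the jaws open and shut, and the axes are right-handed (so a half turn about x gives the same grasp; the last joint's range is limited). The gripper opens to 88 mm and grips with 3 to 60 N. Pads are 20 mm wide; open, the fingers measure 115 mm over their backs; the gripper's body (75 mm by 178 mm) begins 61 mm behind the grasp point.
Start: joints at [1.33, 0.423, 1.63, -0, 1.089, -0.019], TCP at [137.46, 609.68, 222.675] pointing down, gripper open.
Joint ranges: [-3, 3], [-0.9, 2.11], [0.09, 2.58], [-1.31, 4.45], [0.11, 2.69], [-2.54, 2.54]. Speed limits (rad/s): [2.39, 2.39, 3.01, 3.14, 3.14, 3.14].

## Interface

Orientations are given as a rotation vector (axis times angle).
In Python, from workcell import ctrl gives the robot as it stands. The module is installed in compiled form; this text tells all that it offers.
- The arm moves only by the tool carry_out, never from a script. Its argument "commands" is a list of rows, each a list of 6 numbers: the shift along the tool's x, y, z in m, then the turn, a rotation vector about the tool's x, y, z in degrees. In form: [[tx, ty, tz, rx, ry, rz], ...]. A call has 1 to 8 rows; each row shifts and turns the pose as measured when the row begins, along the tool's axes as they then stand; what a row does not reach is not made up. A row lasts 1/8 s, in which the tool goes at most 62.5 mm and 10.7 degrees, less where a joint would pass 70% of its speed; a pose out of reach is approached as far as the arm can. A call with a gripper value outside its range is refused whole. "grip" is the closure, from 0 (fully open) to 1 (shut), set as the call begins (left out, the last holds). The fingers move at their own pace and stop on an object; the grip force is fixed at half the most. Time passes only in rows, so rows that do not move let the fingers close. It gives the time, the measured TCP pose, the force and the opening at its end, in the units of the state.
- ctrl.get_obs(): the state, without advancing time (a new reading comes with each control period).
- ctrl.get_image(name): name is "scene" or "top"; returns a dict with "pixels" (420x560x3 uint8, blue, green, red), "intrinsics" (3x3 intrinsics, pixels), "rvec" (rotation vector, rad) and "tvec" (3), from world to camera coordinates, as OpenCV has them. Camera axes: x right, y down, z forward; pixel columns grow to the right and rows downward; lengths in mm; the calibration is good to about 2 mm. A picture is of the moment at which its call begins. There is no depth.
- ctrl.close_job(): hands the job in, once; it reports no verdict.
The state is a dict: "t": time; "qpos": joint angles; "qvel": joint speeds; "joint_torque": joint torques, N m; "ee_pos": TCP position; "orientation": TCP orientation; "ft_force": force on the tool from outside, world axes, zero at the start; "moment": the same for the moment, N m; "width": finger opening in mm.
Only numpy, scipy, OpenCV 4.12 (cv2) and the standard library are available. Lean on these libraries where they do the work, as an engineer would, in place of code of your own. Each camera call takes 0.05 s, during which the arm holds its last target. There are 200 camera calls.

## Task

The funnel on the indexing stand is pinned over the small beaker of soil. Hook a fingertip through the pull ring from the near side, lift the spring index pin out of its hole, swing the arm one hole so that the funnel comes over the white porcelain crucible, and let the ring down so that the pin springs fully home in that hole. Work gently: only hook the ring, never pinch, grip or force it, and leave the crucible, the beakers, the jar and the marker standing or lying where they are.

Things in the scene. Friction and masses are not known exactly. Their poses are not given: they have to be found in the camera images.
- stand: Fixed indexing stand: grey foot 190 x 120 x 12 mm, 34 mm column, index plate on top. Origin: on the worktop, on the upright pivot axis of the arm. x points away from the robot (index plate on the -x side, vessels on the +x side), y left, z up.
- plate_hole (a point): Middle of the plate's middle hole, on the plate's top, 85 mm above the worktop, 115 mm from the pivot on the stand's -x axis. The flat aluminium index plate is 110 x 250 x 14 mm (x = -140 to -30 mm of the stand) with five 14 mm through holes on a circle of 115 mm radius about the pivot, 30 degrees apart.
- swing_arm (a joint): Arm angle about the pivot, rad, counter-clockwise from above. Holes at 0 (middle, the start), +-0.524, +-1.047; stops at +-1.15. Pin and ring are at the near end of the arm (115 mm from the pivot), the funnel at the far end (130 mm): as the joint grows the ring goes right (-y) and the funnel left (+y). Friction of 0.12 N m keeps it where it is left; with the pin home it has 0.02 rad of play.
- hub_top (a point): On the pivot axis, on top of the hub's nut, 111 mm above the worktop. The arm is a flat bar 26 mm wide, its top 99 mm above the worktop; the 23 mm bush that guides the pin rises to 111 mm at the near end.
- index_pin (a joint): Lift of the index pin, m: 0 fully home in a hole, about 0.012 with its rounded 9 mm tip on the plate between holes, 0.030 the upper stop. Above 0.012 the arm can swing. A spring drives it down, 5 N at 0 and 10 N at the stop; it slides only vertically.
- pull_ring: Steel pull ring fixed on top of the pin, moves with it: 7 mm round bar, opening 50 mm, outside 64 mm. Origin: centre of the opening, 146 mm above the worktop (pin home), 16 mm from the pin axis towards the pivot. x points along the arm to the pivot, z up. It leans 35 degrees from upright, top away from the robot: the opening faces the robot and upward, and a finger tilted about 45 degrees passes through.
- ring_top (a point): Inner edge of the highest part of the ring, on its middle: the place under which the finger lifts. 25 mm from the ring's centre, 167 mm above the worktop with the pin home.
- funnel_tip (a point): Lower end of the white funnel's stem, 80 mm above the worktop; the funnel (69 mm across, top at 153 mm) is fixed to the arm.
- crucible: White porcelain crucible, 44 mm across the mouth, 36 mm high, loose on the worktop at the station next to the middle one, left or right. Origin: centre of its underside, z up. The funnel is to come over it.
- large_beaker: Larger, empty glass beaker, 56 mm across, 70 mm high, loose, at the other neighbouring station. Origin: centre of its underside.
- small_beaker: Small glass beaker with soil in it, 46 mm across, 56 mm high, loose, at the middle station, under the funnel at the start. Origin: centre of its underside.
- sample_jar: Screw-cap jar, 45 mm across, 63 mm high, standing loose left of the stand. Origin: centre of its underside.
- marker: Marker pen 139 x 14 x 16 mm lying loose right of the stand. Origin: centre of its underside.
Things that resemble listed ones, but are neither listed nor needed, are in the scene too. Leave any green, pink or yellow look-alike of the crucible alone.

How it is judged:
By the outcome, as a careful person would: the job done as asked, in the order asked, and still so for the second after the job is handed in, with the robot touching nothing.
It also fails if it takes over 42 s, if anything falls off the work surface, if the arm or the gripper's body presses on something with over 40 N, if the wrist force passes 120 N, or if a joint passes its speed limit or range.

## Working session

There is one attempt and no reset: what is moved stays moved. The work goes in short steps, Python scripts to look and compute and a tool call to move; the robot and the scene stay as the last step left them, time stands still between calls to the robot, and variables do not carry over. Pictures are saved under pics/ and viewed, about 8 in all and at most 12, crops included, and the job is handed in when it is done.

Besides the shell and the picture viewer there is one more tool, called after ">>>" as name([rows], argument=value, ...), one row to a line, values as JSON. carry_out: Moves the arm, as the interface text tells. Its arguments: {"type":"object","properties":{"commands":{"type":"array"},"grip":{"type":"number"}},"required":["commands"]}

```bash
mkdir -p pics
python3 - <<'E'
from workcell import ctrl
import cv2,numpy as np
o=ctrl.get_obs();print(o)
for n in("scene","top"):
    d=ctrl.get_image(n);cv2.imwrite(f"pics/{n}0.png",d["pixels"]);np.savez(f"{n}0.npz",**d)
    R=cv2.Rodrigues(np.array(d["rvec"]))[0];print(n,d["intrinsics"],-R.T@np.array(d["tvec"]).ravel(),R)
E
```

```text
{'t': 0.0, 'qpos': array([ 1.33000846e+00,  4.23841996e-01,  1.63064077e+00, -1.63572433e-05,
        1.08857842e+00, -1.89949977e-02]), 'qvel': array([ 0.00060567, -0.00044695,  0.00010987, -0.0011927 , -0.00171748,
        0.00208779]), 'joint_torque': array([ 7.57975831e-04, -5.44636595e+01, -2.73660654e+01,  6.43973169e-02,
        2.30050675e-02, -8.55357939e-05]), 'ee_pos': array([137.33823226, 609.18735952, 221.92030444]), 'orientation': array([ 0.17298236,  1.56394916, -0.17527655]), 'ft_force': array([-0.45648243, -0.62034356, -0.58730877]), 'moment': array([-0.00769283,  0.04091644,  0.01628991]), 'width': 87.97295337035061}
scene [[457.6030585    0.         276.34172471]
 [  0.         457.6030585  203.30717038]
 [  0.           0.           1.        ]] [ 177.63277606 -428.03260992  900.24528826] [[ 0.71437328 -0.69959943  0.01521329]
 [-0.5290747  -0.55422101 -0.64258777]
 [ 0.45798556  0.45099857 -0.76606104]]
top [[404.46975727   0.         278.70840605]
 [  0.         404.46975727 214.82543494]
 [  0.           0.           1.        ]] [568.2239189   25.58115091 956.57848516] [[ 0.02489466 -0.99955949 -0.01615833]
 [-0.99290863 -0.02284308 -0.11666469]
 [ 0.11624419  0.01894807 -0.99303991]]
```

View pics/scene0.png

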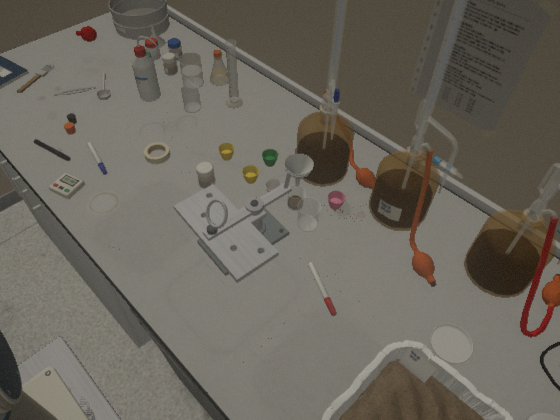

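View pics/top0.png

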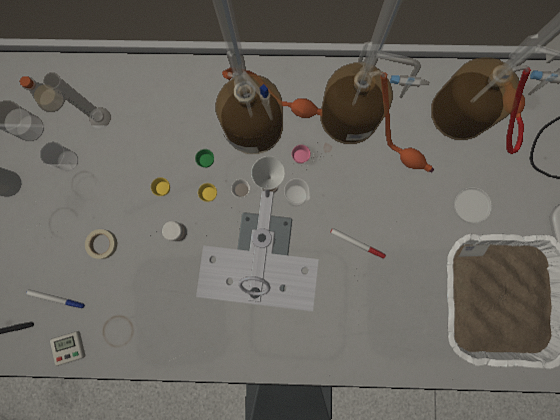

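Run:
```python
import cv2,numpy as np
a=cv2.imread("pics/scene0.png")[140:280,170:350];b=cv2.imread("pics/top0.png")[140:315,180:340]
a=cv2.resize(a,(450,350),interpolation=2);b=cv2.resize(b,(320,350),interpolation=2)
cv2.imwrite("pics/crop0.png",cv2.convertScaleAbs(np.hstack([a,b]),alpha=1.3))
```

```text
(no output)
```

View pics/crop0.png

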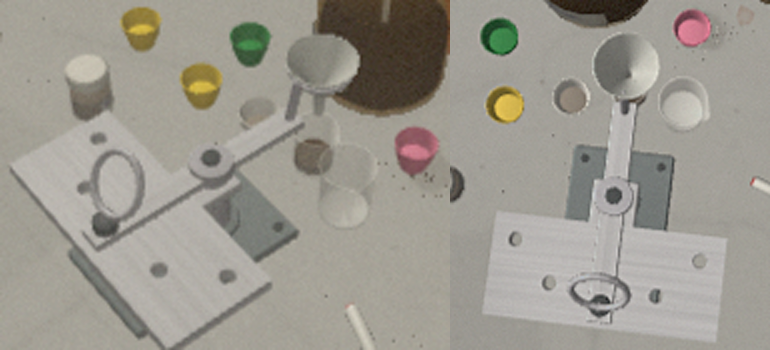

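```bash
cat > h.py <<'E'
import numpy as np,cv2
def ray(d,p):
    R=cv2.Rodrigues(np.array(d["rvec"]))[0];C=-R.T@np.array(d["tvec"]).ravel()
    v=R.T@np.linalg.inv(d["intrinsics"])@[p[0],p[1],1];return C,v
def plane(d,p,z):
    C,v=ray(d,p);return C+v*(z-C[2])/v[2]
def tri(d,p,e,q):
    (C,v),(D,w)=ray(d,p),ray(e,q);s=np.linalg.lstsq(np.c_[v,-w],D-C,rcond=None)[0]
    A,B=C+v*s[0],D+w*s[1];return (A+B)/2,np.linalg.norm(A-B)
def proj(d,P): return cv2.projectPoints(np.float64(P).reshape(-1,1,3),np.array(d["rvec"]),np.array(d["tvec"]),np.array(d["intrinsics"]),None)[0].reshape(-1,2)
E
python3 - <<'E'
from h import *
np.set_printoptions(precision=1,suppress=True)
s,t=np.load("scene0.npz"),np.load("top0.npz")
T=lambda x,y:(180+(x-450)/2,140+y/2); S=lambda x,y:(170+x/2.5,140+y/2.5)
print("hub",plane(t,T(613,196),111),plane(s,S(211,157),111),tri(s,S(211,157),t,T(613,196)))
h=[plane(t,T(*p),85) for p in((515,240),(549,283),(655,296),(699,260))]
h2=[plane(s,S(*p),85) for p in((98,139),(84,187),(159,270),(227,276))]
print("holes",np.array(h),np.array(h2))
c=plane(t,T(613,196),111)[:2]
for p in h: print(np.linalg.norm(p[:2]-c),np.degrees(np.arctan2(*(c-p[:2])[::-1])))
print("ring",plane(t,T(600,291),146),plane(s,S(118,185),146),tri(s,S(118,185),t,T(600,291)))
print("funnel top",plane(t,T(626,67),153), "cruc",plane(t,T(571,96),36),plane(s,S(258,107),36),"beaker",plane(t,T(685,103),70))
E
```

```text
hub [617.6  76.5 111. ] [614.8  71.8 111. ] (array([618.3,  76.6, 103.9]), np.float64(0.975336317789091))
holes [[569.3 181.9  85. ]
 [524.7 143.6  85. ]
 [514.   30.3  85. ]
 [553.  -15.8  85. ]] [[567.3 177.9  85. ]
 [521.7 141.7  85. ]
 [511.1  25.8  85. ]
 [549.  -19.1  85. ]]
115.94809166793641 -65.41730905307124
114.56589836095776 -35.84136364991435
113.46087234688588 24.053295109886978
112.59822561218746 55.02706537420172
ring [521.2  84.5 146. ] [517.9  81.  146. ] (array([520.8,  85. , 139.9]), np.float64(0.272314898253313))
funnel top [746.1  64.7 153. ] cruc [736.4 133.1  36. ] [736.5 135.3  36. ] beaker [725.1   2.1  70. ]
```

Things that could be taken for the crucible (top view pixels) are yellow (208,192), yellow (161,187), green (205,158) and pink (302,154). The glass beaker is at (297,192) and the white jar at (173,231). The small white cup at (240,188), left of the funnel, is the crucible: it is uncoloured, and its position (736,133) is at the left neighbouring station. The arm therefore swings by +0.524 and the ring goes right. The stand is at about (617,75) with yaw −5.5°, and the ring centre is at about (519,84.5,146).

```bash
cat > plan.py <<'E'
import sys,numpy as np
from scipy.spatial.transform import Rotation as Ro, Slerp
from workcell import ctrl
PIV=np.array([617,75.]);Y0=-5.5
def pose(r,z,a,tilt):   # tip at radius r from pivot (near side), height z, arm angle a deg
    ps=np.radians(Y0+a);t=np.radians(tilt)
    p=np.r_[PIV-r*np.array([np.cos(ps),np.sin(ps)]),z]
    x=np.array([np.cos(t)*np.cos(ps),np.cos(t)*np.sin(ps),-np.sin(t)]);y=np.array([-np.sin(ps),np.cos(ps),0])
    return p,x,y
def rows(r,z,a,tilt,n,arc=False):
    o=ctrl.get_obs();R0=Ro.from_rotvec(o["orientation"]);p0=o["ee_pos"]
    p,x,y=pose(r,z,a,tilt)
    c=[Ro.from_matrix(np.c_[x,s*y,np.cross(x,s*y)]) for s in(1,-1)]
    R1=min(c,key=lambda q:(R0.inv()*q).magnitude())
    d=p0[:2]-PIV;a0=np.degrees(np.arctan2(-d[1],-d[0]))-Y0;r0=np.hypot(*d)
    print("now",p0.round(1),"arm-ang",a0.round(2),"r",r0.round(1),"F",o["ft_force"].round(1),"w",o["width"].round(1),"t",o["t"].round(2))
    print("target",p.round(1),"turn",np.degrees((R0.inv()*R1).magnitude()).round(1))
    S=Slerp([0,1],Ro.concatenate([R0,R1]));P,Q=p0,R0
    for k in range(1,n+1):
        f=k/n;Qn=S([f])[0]
        Pn=pose(r0+f*(r-r0),p0[2]+f*(z-p0[2]),a0+f*(a-a0),tilt)[0] if arc else p0+f*(p-p0)
        print([float(v) for v in np.r_[(Q.inv().apply(Pn-P)/1000).round(4),np.degrees((Q.inv()*Qn).as_rotvec()).round(1)]],end=",\n");P,Q=Pn,Qn
if __name__=="__main__":
    v=[float(k) for k in sys.argv[1:6]];rows(*v[:4],int(v[4]),len(sys.argv)>6)
E
python3 plan.py 163 215 0 45 16; python3 -c "
from workcell import ctrl
from scipy.spatial.transform import Rotation as R
print(R.from_rotvec(ctrl.get_obs()['orientation']).as_matrix().round(2))"
```

```text
[[-0.    0.22  0.98]
 [-0.    0.98 -0.22]
 [-1.   -0.   -0.  ]]Traceback (most recent call last):
  File "plan.py", line 24, in <module>
    v=[float(k) for k in sys.argv[1:6]];rows(*v[:4],int(v[4]),len(sys.argv)>6)
                                        ~~~~^^^^^^^^^^^^^^^^^^^^^^^^^^^^^^^^^^
  File "plan.py", line 16, in rows
    print("now",p0.round(1),"arm-ang",a0.round(2),"r",r0.round(1),"F",o["ft_force"].round(1),"w",o["width"].round(1),"t",o["t"].round(2))
                                                                                                 ^^^^^^^^^^^^^^^^
AttributeError: 'float' object has no attribute 'round'
```

```bash
sed -i 's/o\["width"\].round(1)/round(float(o["width"]),1)/;s/o\["t"\].round(2)/round(float(o["t"]),2)/' plan.py; python3 plan.py 163 215 0 45 16
```

```text
now [137.3 609.2 222. ] arm-ang -42.58 r 717.9 F [ 0.2 -0.1  0.1] w 87.8 t 0.1
target [454.8  90.6 215. ] turn 45.6
[0.0005, -0.0273, 0.0265, -0.4, -2.8, 0.2],
[0.0017, -0.0275, 0.0262, -0.4, -2.8, 0.2],
[0.0029, -0.0277, 0.0259, -0.4, -2.8, 0.2],
[0.004, -0.0279, 0.0255, -0.4, -2.8, 0.2],
[0.0052, -0.0281, 0.0251, -0.4, -2.8, 0.2],
[0.0063, -0.0283, 0.0246, -0.4, -2.8, 0.2],
[0.0074, -0.0285, 0.0241, -0.4, -2.8, 0.2],
[0.0085, -0.0287, 0.0235, -0.4, -2.8, 0.2],
[0.0095, -0.0289, 0.0228, -0.4, -2.8, 0.2],
[0.0106, -0.0291, 0.0221, -0.4, -2.8, 0.2],
[0.0115, -0.0293, 0.0213, -0.4, -2.8, 0.2],
[0.0125, -0.0295, 0.0205, -0.4, -2.8, 0.2],
[0.0134, -0.0296, 0.0197, -0.4, -2.8, 0.2],
[0.0142, -0.0298, 0.0188, -0.4, -2.8, 0.2],
[0.015, -0.03, 0.0178, -0.4, -2.8, 0.2],
[0.0158, -0.0302, 0.0169, -0.4, -2.8, 0.2],
```

>>> carry_out([
  [0.0005,-0.0273,0.0265,-0.4,-2.8,0.2],
  [0.0017,-0.0275,0.0262,-0.4,-2.8,0.2],
  [0.003,-0.0277,0.026,-0.4,-2.8,0.2],
  [0.004,-0.028,0.0255,-0.4,-2.8,0.2],
  [0.005,-0.028,0.025,-0.4,-2.8,0.2],
  [0.0063,-0.0283,0.0246,-0.4,-2.8,0.2],
  [0.0074,-0.0285,0.024,-0.4,-2.8,0.2],
  [0.0085,-0.0287,0.0235,-0.4,-2.8,0.2],
], grip=1)

```text
t: 1.1
ee_pos: [299.2, 342.0, 217.0]
orientation: [0.102, 1.165, -0.132]
ft_force: [0.6, -0.4, 0.4]
width: 11.1
```

>>> carry_out([
  [0.0095,-0.029,0.0228,-0.4,-2.8,0.2],
  [0.0106,-0.029,0.022,-0.4,-2.8,0.2],
  [0.0115,-0.0293,0.0213,-0.4,-2.8,0.2],
  [0.0125,-0.0295,0.0205,-0.4,-2.8,0.2],
  [0.0134,-0.0296,0.02,-0.4,-2.8,0.2],
  [0.014,-0.03,0.019,-0.4,-2.8,0.2],
  [0.015,-0.03,0.018,-0.4,-2.8,0.2],
  [0.016,-0.03,0.017,-0.4,-2.8,0.2],
])

```text
t: 2.1
ee_pos: [456.9, 76.8, 249.4]
orientation: [0.042, 0.821, -0.094]
ft_force: [0.4, 0.4, -0.1]
width: 0.4
```

```bash
python3 plan.py 163 215 0 45 3
python3 - <<'E'
from workcell import ctrl
import cv2,numpy as np
a=[]
for n,(x,y) in(("scene",(120,90)),("top",(160,140))):
    d=ctrl.get_image(n);np.savez(f"{n}1.npz",**d);a.append(cv2.resize(d["pixels"][y:y+190,x:x+190],(400,400),interpolation=2))
cv2.imwrite("pics/pre.png",cv2.convertScaleAbs(np.hstack(a),alpha=1.3))
E
```

```text
now [456.9  76.8 249.4] arm-ang 4.85 r 160.1 F [ 0.4  0.4 -0.1] w 0.4 t 2.1
target [454.8  90.6 215. ] turn 2.1
[0.0076, 0.0045, -0.0087, -0.1, -0.7, 0.0],
[0.0075, 0.0045, -0.0088, -0.1, -0.7, 0.0],
[0.0074, 0.0045, -0.0089, -0.1, -0.7, 0.0],
```

View pics/pre.png

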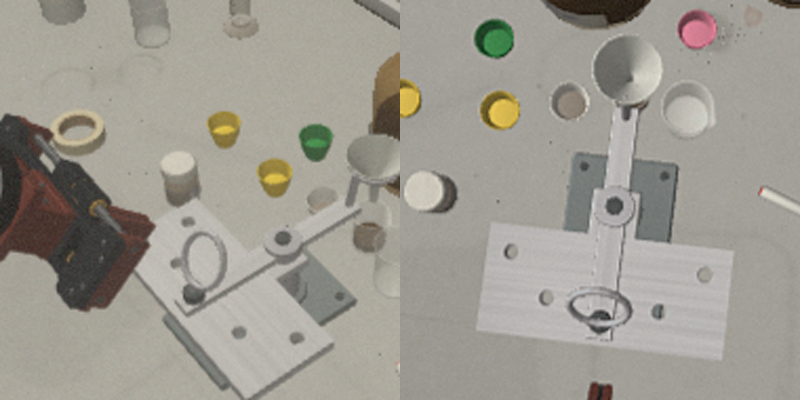

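The view shows the closed fingertips at top crop (600,388), i.e. px (255,324), in line with the ring at (255,286). Nothing has been touched.

```bash
python3 -c "
from h import *
t=np.load('top1.npz');s=np.load('scene1.npz')
P=[[456.9,76.8,249.4],[518.5,84.5,146],[532.7,83.1,166.5],[502.5,86,111],[617,75,111]]
print(proj(t,P).round(1),proj(s,P).round(1), ((proj(t,P)-[160,140])*2.105+[400,0]).round(0).tolist(), ((proj(s,P)-[120,90])*2.105).round(0).tolist())"
```

```text
[[253.8 327.2]
 [254.9 286.9]
 [255.1 280.1]
 [255.2 293.7]
 [262.2 238.3]] [[188.7 198.3]
 [216.3 212.9]
 [221.2 203.5]
 [211.5 226.7]
 [254.2 201.5]] [[597.0, 394.0], [600.0, 309.0], [600.0, 295.0], [600.0, 324.0], [615.0, 207.0]] [[145.0, 228.0], [203.0, 259.0], [213.0, 239.0], [193.0, 288.0], [282.0, 235.0]]
```

>>> carry_out([
  [0.0076,0.0045,-0.0088,0,-0.7,0],
  [0.0076,0.0045,-0.0088,0,-0.7,0],
  [0.0076,0.0045,-0.0088,0,-0.7,0],
  [0,0,0,0,0,0],
])

```text
t: 2.7
ee_pos: [451.4, 93.8, 244.9]
orientation: [0.042, 0.827, -0.1]
ft_force: [-0.1, -0.2, -0.2]
width: 0.8
```

```bash
python3 plan.py 150 197 0 45 3
```

```text
now [451.4  93.8 244.9] arm-ang -0.96 r 166.7 F [-0.1 -0.2 -0.2] w 0.8 t 2.7
target [467.7  89.4 197. ] turn 2.5
[0.0155, -0.0009, -0.0067, -0.1, -0.8, 0.1],
[0.0154, -0.0009, -0.0069, -0.1, -0.8, 0.1],
[0.0153, -0.0009, -0.0071, -0.1, -0.8, 0.1],
```

>>> carry_out([
  [0.0155,-0.001,-0.007,0,-0.8,0],
  [0.0155,-0.001,-0.007,0,-0.8,0],
  [0.0155,-0.001,-0.007,0,-0.8,0],
])

```text
t: 3.08
ee_pos: [465.3, 93.1, 236.9]
orientation: [0.039, 0.844, -0.103]
ft_force: [0.3, 0.5, -0.1]
width: 0.5
```

```bash
python3 plan.py 150 197 0 45 2
```

```text
now [465.3  93.1 236.9] arm-ang -1.31 r 152.8 F [ 0.3  0.5 -0.1] w 0.5 t 3.08
target [467.7  89.4 197. ] turn 3.5
[0.0158, -0.0016, -0.0122, -0.1, -1.7, 0.3],
[0.0155, -0.0017, -0.0127, -0.1, -1.7, 0.3],
```

```bash
python3 -c "
from workcell import ctrl
o=ctrl.get_obs();print(o['qpos'].round(3),o['qvel'].round(3),o['ee_pos'])"
```

```text
[ 0.378  0.019  2.37  -1.311  0.331  0.097] [-0.065  0.114 -0.07   0.001 -0.044 -0.036] [465.29882499  93.11146172 236.90628123]
```

```bash
cat > kin.py <<'E'
import numpy as np
from scipy.spatial.transform import Rotation as Ro
from scipy.optimize import least_squares
M=Ro.from_matrix(np.array([[0,-1,0],[0,0,-1],[1,0,0.]]))   # tool axes in local: x=z_l,y=-x_l,z=-y_l (columns)
z=np.array([0,0,1.]);LO=np.array([-3,-.9,.09,-1.31,.11,-2.54]);HI=np.array([3,2.11,2.58,4.45,2.69,2.54])
def fk(q,k):
    a1,h,l1,l2,L=k
    A=Ro.from_euler('z',q[0]);B=A*Ro.from_euler('y',q[1]);C=B*Ro.from_euler('y',q[2])
    E=C*Ro.from_euler('ZYZ',q[3:6]);p=A.apply([a1,0,h])+B.apply(z*l1)+C.apply(z*l2)+E.apply(z*L)
    return p,E*M
E
python3 - <<'E'
from kin import *
from workcell import ctrl
o=ctrl.get_obs()
D=[([1.33000846,.423841996,1.63064077,0,1.08857842,-.018995],[137.338,609.187,221.92],[.17298236,1.56394916,-.17527655]),(o["qpos"],o["ee_pos"],o["orientation"])]
def f(k):
    e=[]
    for q,p,r in D:
        P,R=fk(q,k);e+=list(P-p)
    return e
s=least_squares(f,[0,210,545,453,253]);print(s.x,s.fun)
for q,p,r in D: print(np.degrees((Ro.from_rotvec(r).inv()*fk(q,s.x)[1]).as_rotvec()))
E
```

```text
[ 21.21191549 132.77822875 601.22893767 402.45192546 271.72946288] [ 1.15524685e+01 -2.83673114e+00 -1.74651618e-06 -2.59556714e-07
  3.83011840e-06  1.74651080e-06]
[4.34618121e-04 8.30277270e-04 1.58603499e-05]
[-1.59027734e-14  5.25536965e-15 -1.30203957e-14]
```

>>> carry_out([
  [-0.025,0,0,0,5,0],
  [-0.025,0,0,0,5,0],
  [-0.02,0,0,0,6,0],
  [0,0,0,0,6,0],
  [0,0,0,0,4,0],
  [0,0,0,0,0,0],
])

```text
t: 3.82
ee_pos: [440.3, 87.4, 275.9]
orientation: [0.058, 1.213, -0.129]
ft_force: [-0.1, -0.5, 0.6]
width: 0.6
```

```bash
cat > log.py <<'E'
from workcell import ctrl
import json
o=ctrl.get_obs();open("log.jsonl","a").write(json.dumps([list(map(float,o[k])) for k in("qpos","ee_pos","orientation")])+"\n")
print(o['t'],o['qpos'].round(3),o['ee_pos'].round(1),o['qvel'].round(2))
E
python3 log.py
```

```text
3.825 [ 0.281 -0.055  2.147 -0.241  0.743 -1.011] [440.3  87.4 275.9] [-0.   -0.    0.03 -0.   -0.    0.01]
```

>>> carry_out([
  [0,0.03,0,8,0,0],
  [0,0.02,0,8,0,0],
  [0,0,0,8,0,0],
  [0,0,0,8,0,0],
  [0,0,0,8,0,0],
  [0,0,0,8,0,0],
  [0,0,0,0,0,0],
])

```text
t: 4.7
ee_pos: [447.2, 134.9, 271.2]
orientation: [0.806, 1.076, -0.65]
ft_force: [-0.4, 0.3, -0.0]
width: 0.4
```

```bash
python3 log.py
python3 - <<'E'
from kin import *
import json
D=[json.loads(l) for l in open("log.jsonl")]
D+=[([1.33000846,.423841996,1.63064077,0,1.08857842,-.018995],[137.338,609.187,221.92],[.17298236,1.56394916,-.17527655])]
def F(q,k):
    P,R=fk(q,k[:5]);A=Ro.from_euler('z',q[0]);C=A*Ro.from_euler('y',q[1]+q[2])
    return P+A.apply([0,k[5],0])+C.apply([k[6],0,0]),R
f=lambda k:np.concatenate([F(np.array(q),k)[0]-p for q,p,r in D])
s=least_squares(f,[0,210,545,453,253,0,0]);print(s.x.round(1),s.fun.round(2))
E
```

```text
4.7 [ 0.404 -0.004  2.112 -0.304  0.757  0.018] [447.2 134.9 271.2] [ 0.   -0.    0.01 -0.01 -0.01 -0.01]
[1.000e-01 3.124e+02 5.631e+02 4.848e+02 3.096e+02 1.190e+01 7.750e+01] [ 0. -0. -0. -0.  0.  0. -0.  0.  0.]
```

```bash
cat >> kin.py <<'E'
K=[0.1,312.4,563.1,484.8,309.6,11.9,77.5]
def F(q,k=K):
    P,R=fk(q,k[:5]);A=Ro.from_euler('z',q[0]);C=A*Ro.from_euler('y',q[1]+q[2])
    return P+A.apply([0,k[5],0])+C.apply([k[6],0,0]),R
def ik(p,R,q0):
    def f(q):
        P,Q=F(q);return np.r_[(P-p)/10,(R.inv()*Q).as_rotvec()*10]
    s=least_squares(f,np.clip(q0,LO+.001,HI-.001),bounds=(LO,HI));return s.x,s.cost
E
cat > chk.py <<'E'
from kin import *; from plan import pose
print(F(np.array([.378,.019,2.37,-1.311,.331,.097]))[0])
for tilt in (40,45,50,55):
  for a,r,zz in((0,155,206),(0,85,135),(0,85,155),(30,85,155),(30,160,210)):
    p,x,y=pose(r,zz,a,tilt)
    for s in(1,-1):
      R=Ro.from_matrix(np.c_[x,s*y,np.cross(x,s*y)])
      best=set()
      for j4 in(0,1.5,3,4):
        for j6 in(-1.5,1.5):
          q,c=ik(p,R,np.array([.2,.1,2.3,j4,.5,j6]))
          if c<1e-6: best.add(tuple(q.round(2)))
      print(tilt,a,r,zz,s,sorted(best))
E
python3 chk.py
```

```text
[465.41177022  92.99058294 237.17646141]
40 0 155 206 1 [(np.float64(0.41), np.float64(0.16), np.float64(2.48), np.float64(4.07), np.float64(0.49), np.float64(1.05))]
40 0 155 206 -1 [(np.float64(0.41), np.float64(0.16), np.float64(2.48), np.float64(4.07), np.float64(0.49), np.float64(-2.09))]
40 0 85 135 1 [(np.float64(0.31), np.float64(0.45), np.float64(2.39), np.float64(3.7), np.float64(0.6), np.float64(1.36))]
40 0 85 135 -1 [(np.float64(0.31), np.float64(0.45), np.float64(2.39), np.float64(3.7), np.float64(0.6), np.float64(-1.78))]
40 0 85 155 1 [(np.float64(0.31), np.float64(0.39), np.float64(2.39), np.float64(3.75), np.float64(0.55), np.float64(1.3))]
40 0 85 155 -1 [(np.float64(0.31), np.float64(0.39), np.float64(2.39), np.float64(3.75), np.float64(0.55), np.float64(-1.84))]
40 30 85 155 1 [(np.float64(-0.22), np.float64(0.4), np.float64(2.36), np.float64(2.19), np.float64(0.6), np.float64(1.99))]
40 30 85 155 -1 [(np.float64(-0.22), np.float64(0.4), np.float64(2.36), np.float64(2.19), np.float64(0.6), np.float64(-1.15))]
40 30 160 210 1 [(np.float64(-0.38), np.float64(0.17),
[... 2217 characters left out ...]
75), np.float64(0.37), np.float64(-0.66))]
50 30 160 210 1 []
50 30 160 210 -1 [(np.float64(-0.29), np.float64(0.1), np.float64(2.36), np.float64(1.33), np.float64(0.45), np.float64(-0.32))]
55 0 155 206 1 [(np.float64(0.32), np.float64(0.07), np.float64(2.34), np.float64(-1.0), np.float64(0.28), np.float64(-0.25))]
55 0 155 206 -1 []
55 0 85 135 1 []
55 0 85 135 -1 []
55 0 85 155 1 []
55 0 85 155 -1 []
55 30 85 155 1 []
55 30 85 155 -1 [(np.float64(-0.12), np.float64(0.3), np.float64(2.23), np.float64(1.35), np.float64(0.31), np.float64(-0.23))]
55 30 160 210 1 []
55 30 160 210 -1 [(np.float64(-0.24), np.float64(0.08), np.float64(2.32), np.float64(1.02), np.float64(0.43), np.float64(0.02))]
```

```bash
cat > jp.py <<'E'
# rows (tool frame) following a straight joint path from now to ik(pose)
import sys; from kin import *; from plan import pose; from workcell import ctrl
def tgt(r,zz,a,tilt,s=-1,q0=(.41,.16,2.48,4.07,.49,-2.09)):
    p,x,y=pose(r,zz,a,tilt);return ik(p,Ro.from_matrix(np.c_[x,s*y,np.cross(x,s*y)]),np.array(q0))
def show(q1,n,k0=0,k1=8):
    o=ctrl.get_obs();q=o["qpos"];P,R=F(q);print("now",q.round(2),P.round(1),o["ee_pos"].round(1),"to",np.round(q1,2))
    for k in range(1,n+1):
        qn=q+(q1-q)*k/n;Pn,Rn=F(qn)
        if k==1:P0,R0=P,R
        row=np.r_[(R0.inv().apply(Pn-P0)/1000).round(4),np.degrees((R0.inv()*Rn).as_rotvec()).round(1)]
        if k<=k1: print(row.tolist(),end=",\n")
        elif k%3==0: print("   later tip",Pn.round(0),"dir",Rn.apply([1,0,0]).round(2))
        P0,R0=Pn,Rn
if __name__=="__main__":
    v=list(map(float,sys.argv[1:6]));q1,c=tgt(*v[:4]);print("cost",c);show(q1,int(v[4]))
E
python3 jp.py 160 215 0 40 26
```

```text
cost 4.070575971612877e-20
now [ 0.4  -0.    2.11 -0.3   0.76  0.02] [447.2 134.9 271.3] [447.2 134.9 271.2] to [ 0.42  0.12  2.49  4.14  0.47 -2.16]
[0.0035, -0.0058, -0.0396, 2.2, 6.9, -0.3],
[0.0038, -0.0031, -0.0375, 2.4, 6.7, 0.2],
[0.0039, -0.0004, -0.0352, 2.6, 6.4, 0.8],
[0.0038, 0.0021, -0.0326, 2.7, 6.1, 1.3],
[0.0036, 0.0046, -0.0298, 2.9, 5.7, 1.7],
[0.0033, 0.0069, -0.0268, 3.1, 5.3, 2.2],
[0.0029, 0.0091, -0.0236, 3.3, 4.9, 2.7],
[0.0023, 0.0112, -0.0204, 3.4, 4.4, 3.1],
   later tip [368. 368. 293.] dir [ 0.2   0.72 -0.67]
   later tip [407. 386. 330.] dir [ 0.37  0.79 -0.49]
   later tip [458. 361. 350.] dir [ 0.58  0.73 -0.37]
   later tip [501. 300. 343.] dir [ 0.76  0.55 -0.34]
   later tip [515. 219. 309.] dir [ 0.86  0.31 -0.41]
   later tip [493. 137. 255.] dir [ 0.84  0.06 -0.54]
```

>>> carry_out([
  [0.0035,-0.0058,-0.04,2.2,6.9,-0.3],
  [0.0038,-0.003,-0.0375,2.4,6.7,0.2],
  [0.0039,0,-0.035,2.6,6.4,0.8],
  [0.0038,0.002,-0.0326,2.7,6.1,1.3],
  [0.0036,0.0046,-0.03,2.9,5.7,1.7],
  [0.0033,0.007,-0.027,3.1,5.3,2.2],
  [0.003,0.009,-0.0236,3.3,4.9,2.7],
  [0.0023,0.011,-0.02,3.4,4.4,3.1],
])

```text
t: 5.7
ee_pos: [354.8, 355.5, 277.5]
orientation: [1.6, 1.584, -0.395]
ft_force: [-0.8, 0.0, 0.4]
width: 0.3
```

```bash
python3 jp.py 160 215 0 40 18
```

```text
cost 4.070575971612877e-20
now [ 0.41  0.04  2.24  1.1   0.67 -0.69] [354.8 355.5 277.6] [354.8 355.5 277.5] to [ 0.42  0.12  2.49  4.14  0.47 -2.16]
[0.0014, 0.0142, -0.0161, 3.5, 3.7, 3.6],
[0.0007, 0.0158, -0.0127, 3.6, 3.2, 3.9],
[-0.0, 0.0173, -0.0094, 3.7, 2.7, 4.2],
[-0.0007, 0.0186, -0.006, 3.7, 2.1, 4.4],
[-0.0014, 0.0198, -0.0027, 3.8, 1.6, 4.6],
[-0.0021, 0.0208, 0.0005, 3.8, 1.0, 4.7],
[-0.0027, 0.0217, 0.0037, 3.8, 0.5, 4.8],
[-0.0033, 0.0224, 0.0067, 3.8, -0.1, 4.9],
   later tip [488. 322. 346.] dir [ 0.71  0.61 -0.34]
   later tip [513. 245. 321.] dir [ 0.84  0.39 -0.38]
   later tip [504. 162. 273.] dir [ 0.86  0.14 -0.49]
   later tip [458.  90. 215.] dir [ 0.76 -0.07 -0.64]
```

Tracking is excellent.

>>> carry_out([
  [0.0014,0.0142,-0.016,3.5,3.7,3.6],
  [0.0007,0.0158,-0.0127,3.6,3.2,3.9],
  [0,0.0173,-0.0094,3.7,2.7,4.2],
  [-0.0007,0.0186,-0.006,3.7,2.1,4.4],
  [-0.0014,0.02,-0.0027,3.8,1.6,4.6],
  [-0.002,0.021,0.0005,3.8,1,4.7],
  [-0.0027,0.0217,0.0037,3.8,0.5,4.8],
  [-0.0033,0.0224,0.0067,3.8,0,4.9],
])

```text
t: 6.7
ee_pos: [473.3, 338.2, 344.9]
orientation: [2.522, 1.121, -0.327]
ft_force: [0.5, -0.3, -0.0]
width: 0.2
```

```bash
python3 jp.py 160 215 0 40 10
```

```text
cost 4.070575971612877e-20
now [ 0.42  0.08  2.36  2.48  0.59 -1.38] [473.3 338.2 345. ] [473.3 338.2 344.9] to [ 0.42  0.12  2.49  4.14  0.47 -2.16]
[-0.0037, 0.0232, 0.01, 3.7, -0.8, 4.9],
[-0.0041, 0.0234, 0.0126, 3.7, -1.2, 4.9],
[-0.0043, 0.0235, 0.0151, 3.7, -1.7, 4.8],
[-0.0044, 0.0234, 0.0174, 3.7, -2.1, 4.7],
[-0.0044, 0.0233, 0.0194, 3.6, -2.4, 4.6],
[-0.0044, 0.023, 0.0213, 3.6, -2.8, 4.4],
[-0.0042, 0.0226, 0.023, 3.6, -3.1, 4.2],
[-0.004, 0.0221, 0.0244, 3.6, -3.3, 4.0],
   later tip [476. 111. 234.] dir [ 0.81 -0.01 -0.59]
```

>>> carry_out([
  [-0.0037,0.0232,0.01,3.7,-0.8,4.9],
  [-0.004,0.0234,0.0126,3.7,-1.2,4.9],
  [-0.0043,0.0235,0.015,3.7,-1.7,4.8],
  [-0.0044,0.0234,0.0174,3.7,-2,4.7],
  [-0.0044,0.0233,0.0194,3.6,-2.4,4.6],
  [-0.0044,0.023,0.021,3.6,-2.8,4.4],
  [-0.004,0.0226,0.023,3.6,-3,4.2],
  [-0.004,0.022,0.0244,3.6,-3.3,4],
])

```text
t: 7.7
ee_pos: [485.4, 126.6, 247.0]
orientation: [2.944, 0.088, -0.89]
ft_force: [0.1, -0.3, -0.0]
width: 0.5
```

```bash
python3 jp.py 160 215 0 40 4
```

```text
cost 4.070575971612877e-20
now [ 0.42  0.12  2.47  3.84  0.5  -2.05] [485.4 126.6 247.1] [485.4 126.6 247. ] to [ 0.42  0.12  2.49  4.14  0.47 -2.16]
[-0.0009, 0.009, 0.0107, 2.0, -1.6, 1.6],
[-0.0008, 0.0089, 0.0108, 2.0, -1.6, 1.6],
[-0.0008, 0.0087, 0.0109, 2.0, -1.6, 1.5],
[-0.0007, 0.0086, 0.011, 2.0, -1.7, 1.5],
```

>>> carry_out([
  [-0.0008,0.009,0.0107,2,-1.6,1.6],
  [-0.0008,0.009,0.0108,2,-1.6,1.6],
  [-0.0008,0.0087,0.011,2,-1.6,1.5],
  [-0.0007,0.0086,0.011,2,-1.7,1.5],
])

```text
t: 8.2
ee_pos: [453.6, 89.2, 211.3]
orientation: [-2.919, 0.138, 1.082]
ft_force: [0.2, -1.0, -0.1]
width: 0.6
```

```bash
python3 plan.py 156 194 0 40 3
python3 - <<'E'
from workcell import ctrl
import cv2,numpy as np
a=[]
for n,(x,y) in(("scene",(120,130)),("top",(190,215))):
    d=ctrl.get_image(n);np.savez(f"{n}2.npz",**d);a.append(cv2.resize(d["pixels"][y:y+133,x:x+133],(400,400),interpolation=2))
cv2.imwrite("pics/pre2.png",cv2.convertScaleAbs(np.hstack(a),alpha=1.3))
E
```

```text
now [453.6  89.2 211.3] arm-ang 0.54 r 164.0 F [ 0.2 -1.  -0.1] w 0.6 t 8.2
target [461.7  90.  194. ] turn 0.8
[0.0058, -0.0005, 0.0026, 0.2, 0.2, -0.0],
[0.0058, -0.0005, 0.0027, 0.2, 0.2, -0.0],
[0.0058, -0.0005, 0.0027, 0.2, 0.2, -0.0],
```

View pics/pre2.png

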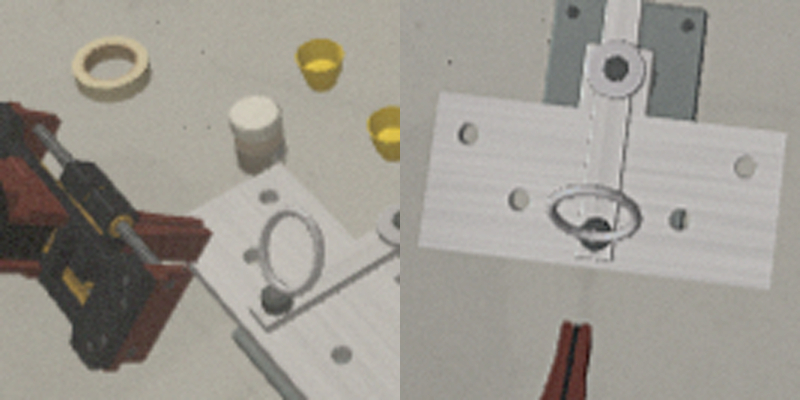

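The image shows the fingertips at top px (249,322), with the ring at (389/597,210 crop), i.e. (255.7,285). I'll check that offset against the projection.

```bash
python3 -c "
from h import *
from plan import pose
t=np.load('top2.npz');s=np.load('scene2.npz')
P=[[453.6,89.2,211.3],pose(99,146,0,40)[0],pose(84.7,166.5,0,40)[0],pose(84,133,0,40)[0]]
print(((proj(t,P)-[190,215])*400/133+[400,0]).round(0).tolist(), ((proj(s,P)-[120,130])*400/133).round(0).tolist())"
```

```text
[[576.0, 333.0], [595.0, 216.0], [596.0, 196.0], [600.0, 193.0]] [[199.0, 236.0], [290.0, 249.0], [304.0, 221.0], [309.0, 251.0]]
```

>>> carry_out([
  [0.0058,-0.0005,0.0027,0.2,0.2,0],
  [0.0058,-0.0005,0.0027,0.2,0.2,0],
  [0.0058,-0.0005,0.0027,0.2,0.2,0],
])

```text
t: 8.68
ee_pos: [462.1, 91.3, 194.2]
orientation: [-2.923, 0.131, 1.062]
ft_force: [1.2, -0.3, -0.0]
width: 0.2
```

```bash
python3 plan.py 115 160 0 40 4
```

```text
now [462.1  91.3 194.2] arm-ang -0.52 r 155.8 F [ 1.2 -0.3 -0. ] w 0.2 t 8.68
target [502.5  86.  160. ] turn 0.4
[0.0133, 0.0004, 0.0, 0.1, -0.0, 0.1],
[0.0133, 0.0004, 0.0, 0.1, -0.0, 0.1],
[0.0133, 0.0004, 0.0, 0.1, -0.0, 0.1],
[0.0133, 0.0004, 0.0, 0.1, -0.0, 0.1],
```

>>> carry_out([
  [0.0133,0.0004,0,0,0,0],
  [0.0133,0.0004,0,0,0,0],
  [0.0133,0.0004,0,0,0,0],
  [0.0133,0.0004,0,0,0,0],
])

```text
t: 9.18
ee_pos: [503.6, 88.5, 159.2]
orientation: [-2.932, 0.114, 1.065]
ft_force: [-0.5, 0.4, 0.6]
width: 0.5
```

```bash
python3 plan.py 83 133 0 40 4
```

```text
now [503.6  88.5 159.2] arm-ang -1.3 r 114.2 F [-0.5  0.4  0.6] w 0.5 t 9.18
target [534.4  83.  133. ] turn 1.2
[0.0102, 0.0008, 0.0, 0.3, -0.0, 0.2],
[0.0102, 0.0007, 0.0, 0.3, -0.0, 0.2],
[0.0102, 0.0007, 0.0, 0.3, -0.0, 0.2],
[0.0102, 0.0007, 0.0, 0.3, -0.0, 0.2],
```

>>> carry_out([
  [0.01,0.001,0,0.3,0,0.2],
  [0.01,0.001,0,0.3,0,0.2],
  [0.01,0.001,0,0.3,0,0.2],
  [0.01,0.001,0,0.3,0,0.2],
])

```text
t: 9.68
ee_pos: [535.6, 82.3, 132.1]
orientation: [-2.919, 0.141, 1.06]
ft_force: [-0.7, 0.5, 0.1]
width: 0.5
```

```bash
python3 plan.py 83 158 0 40 5
python3 - <<'E'
from workcell import ctrl
import cv2,numpy as np
a=[]
for n,(x,y) in(("scene",(170,150)),("top",(205,225))):
    d=ctrl.get_image(n);np.savez(f"{n}3.npz",**d);a.append(cv2.resize(d["pixels"][y:y+100,x:x+100],(400,400),interpolation=2))
cv2.imwrite("pics/in.png",cv2.convertScaleAbs(np.hstack(a),alpha=1.3))
E
```

```text
now [535.6  82.3 132.1] arm-ang 0.4 r 81.7 F [-0.7  0.5  0.1] w 0.5 t 9.68
target [534.4  83.  158. ] turn 0.1
[-0.0035, -0.0001, -0.0038, -0.0, -0.0, -0.0],
[-0.0035, -0.0001, -0.0038, -0.0, -0.0, -0.0],
[-0.0035, -0.0001, -0.0038, -0.0, -0.0, -0.0],
[-0.0035, -0.0001, -0.0038, -0.0, -0.0, -0.0],
[-0.0035, -0.0001, -0.0038, -0.0, -0.0, -0.0],
```

View pics/in.png

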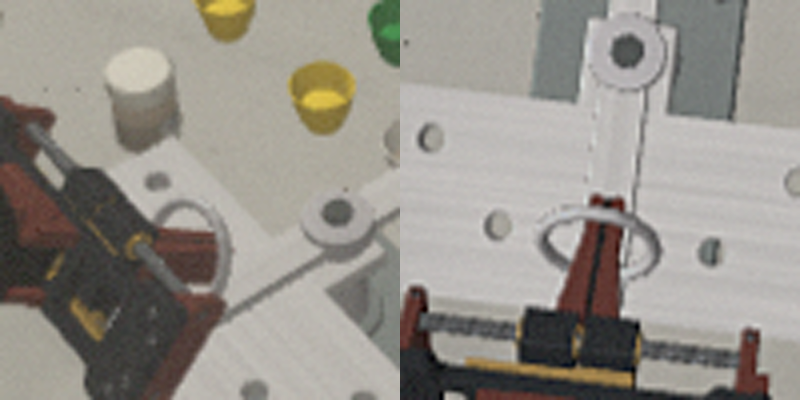

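The fingertip is through the ring from the near side: the tip shows beyond the ring bar at top crop (607,202), with the bar at (605,213), centred. There are no contact forces. Next I lift.

>>> carry_out([
  [-0.0035,0,-0.0038,0,0,0],
  [-0.0035,0,-0.0038,0,0,0],
  [-0.0035,0,-0.0038,0,0,0],
  [0,0,0,0,0,0],
])

```text
t: 10.28
ee_pos: [534.3, 82.3, 148.8]
orientation: [-2.919, 0.141, 1.061]
ft_force: [-0.1, 0.7, -1.8]
width: 0.3
```

>>> carry_out([
  [-0.0026,0,-0.003,0,0,0],
  [0,0,0,0,0,0],
])

```text
t: 10.52
ee_pos: [532.4, 82.6, 151.5]
orientation: [-2.917, 0.139, 1.069]
ft_force: [0.7, 1.5, -6.4]
width: 0.3
```

>>> carry_out([
  [-0.0026,0,-0.003,0,0,0],
  [0,0,0,0,0,0],
])

```text
t: 10.78
ee_pos: [531.3, 82.6, 154.6]
orientation: [-2.916, 0.139, 1.073]
ft_force: [0.7, 0.8, -6.2]
width: 0.6
```

```bash
python3 plan.py 85 169 0 40 4
```

```text
now [531.3  82.6 154.6] arm-ang 0.41 r 86.0 F [ 0.7  0.8 -6.2] w 0.6 t 10.78
target [532.4  83.1 169. ] turn 0.4
[-0.0021, -0.0001, -0.0029, 0.0, 0.1, 0.0],
[-0.0021, -0.0002, -0.0029, 0.0, 0.1, 0.0],
[-0.0021, -0.0002, -0.0029, 0.0, 0.1, 0.0],
[-0.0021, -0.0002, -0.0029, 0.0, 0.1, 0.0],
```

>>> carry_out([
  [-0.002,0,-0.003,0,0,0],
  [-0.002,0,-0.003,0,0,0],
  [-0.002,0,-0.003,0,0,0],
  [-0.002,0,-0.003,0,0,0],
  [0,0,0,0,0,0],
])

```text
t: 11.4
ee_pos: [531.1, 82.2, 168.1]
orientation: [-2.913, 0.139, 1.081]
ft_force: [-0.9, 1.8, -7.8]
width: 0.2
```

```bash
python3 plan.py 86 169 30 40 16 arc
```

```text
now [531.1  82.2 168.1] arm-ang 0.69 r 86.2 F [-0.9  1.8 -7.8] w 0.2 t 11.4
target [538.7  39.3 169. ] turn 29.9
[0.0, 0.0028, -0.0001, -1.2, 0.0, -1.4],
[0.0, 0.0028, -0.0001, -1.2, 0.0, -1.4],
[0.0, 0.0028, -0.0001, -1.2, 0.0, -1.4],
[0.0, 0.0028, -0.0001, -1.2, 0.0, -1.4],
[0.0, 0.0028, -0.0001, -1.2, 0.0, -1.4],
[0.0, 0.0028, -0.0001, -1.2, 0.0, -1.4],
[0.0, 0.0028, -0.0001, -1.2, 0.0, -1.4],
[0.0, 0.0028, -0.0001, -1.2, 0.0, -1.4],
[0.0, 0.0028, -0.0001, -1.2, 0.0, -1.4],
[0.0, 0.0028, -0.0001, -1.2, 0.0, -1.4],
[0.0, 0.0028, -0.0001, -1.2, 0.0, -1.4],
[0.0, 0.0028, -0.0001, -1.2, 0.0, -1.4],
[0.0, 0.0027, -0.0001, -1.2, 0.0, -1.4],
[0.0, 0.0027, -0.0001, -1.2, 0.0, -1.4],
[0.0, 0.0027, -0.0001, -1.2, 0.0, -1.4],
[0.0, 0.0027, -0.0001, -1.2, 0.0, -1.4],
```

>>> carry_out([
  [0,0.0028,-0.0001,-1.2,0,-1.4],
  [0,0.0028,-0.0001,-1.2,0,-1.4],
  [0,0.0028,-0.0001,-1.2,0,-1.4],
  [0,0.0028,-0.0001,-1.2,0,-1.4],
])

```text
t: 11.9
ee_pos: [530.6, 71.8, 168.2]
orientation: [2.93, 0.059, -1.089]
ft_force: [-0.6, 0.9, -8.2]
width: 0.0
```

```bash
python3 plan.py 86 169 30 40 12 arc
```

```text
now [530.6  71.8 168.2] arm-ang 7.6 r 86.5 F [-0.6  0.9 -8.2] w 0.0 t 11.9
target [538.7  39.3 169. ] turn 22.2
[0.0, 0.0028, -0.0001, -1.2, 0.1, -1.4],
[0.0, 0.0028, -0.0001, -1.2, 0.1, -1.4],
[0.0, 0.0028, -0.0001, -1.2, 0.1, -1.4],
[0.0, 0.0028, -0.0001, -1.2, 0.1, -1.4],
[0.0, 0.0028, -0.0001, -1.2, 0.1, -1.4],
[0.0, 0.0028, -0.0001, -1.2, 0.1, -1.4],
[0.0, 0.0028, -0.0001, -1.2, 0.1, -1.4],
[0.0, 0.0028, -0.0001, -1.2, 0.1, -1.4],
[0.0, 0.0028, -0.0001, -1.2, 0.1, -1.4],
[0.0, 0.0028, -0.0001, -1.2, 0.1, -1.4],
[0.0, 0.0028, -0.0001, -1.2, 0.1, -1.4],
[0.0, 0.0028, -0.0001, -1.2, 0.1, -1.4],
```

>>> carry_out([
  [0,0.0028,-0.0001,-1.2,0,-1.4],
  [0,0.0028,-0.0001,-1.2,0,-1.4],
  [0,0.0028,-0.0001,-1.2,0,-1.4],
  [0,0.0028,-0.0001,-1.2,0,-1.4],
  [0,0.0028,-0.0001,-1.2,0,-1.4],
  [0,0.0028,-0.0001,-1.2,0,-1.4],
])

```text
t: 12.65
ee_pos: [531.9, 55.3, 167.8]
orientation: [2.843, 0.348, -1.06]
ft_force: [0.1, 0.7, -8.2]
width: 0.6
```

```bash
python3 plan.py 86 169 30 40 6 arc
```

```text
now [531.9  55.3 167.8] arm-ang 18.52 r 87.4 F [ 0.1  0.7 -8.2] w 0.6 t 12.65
target [538.7  39.3 169. ] turn 10.5
[0.0, 0.0029, -0.0003, -1.1, 0.2, -1.3],
[0.0, 0.0029, -0.0003, -1.1, 0.2, -1.3],
[0.0001, 0.0029, -0.0003, -1.1, 0.2, -1.3],
[0.0001, 0.0029, -0.0003, -1.1, 0.2, -1.3],
[0.0001, 0.0029, -0.0003, -1.1, 0.2, -1.3],
[0.0001, 0.0029, -0.0003, -1.1, 0.2, -1.3],
```

>>> carry_out([
  [0,0.0029,-0.0003,-1.1,0.2,-1.3],
  [0,0.0029,-0.0003,-1.1,0.2,-1.3],
  [0,0.0029,-0.0003,-1.1,0.2,-1.3],
  [0,0.0029,-0.0003,-1.1,0.2,-1.3],
  [0,0.0029,-0.0003,-1.1,0.2,-1.3],
  [0,0.0029,-0.0003,-1.1,0.2,-1.3],
  [0,0,0,0,0,0],
])

```text
t: 13.52
ee_pos: [536.8, 39.9, 168.2]
orientation: [2.755, 0.611, -0.996]
ft_force: [-1.3, -1.0, -7.9]
width: 0.4
```

```bash
python3 plan.py 86 169 30 40 1 arc
python3 - <<'E'
from workcell import ctrl
import cv2,numpy as np
from h import *
from plan import PIV
d=ctrl.get_image("top");np.savez("top4.npz",**d);b=d["pixels"][150:310,195:325]
s=ctrl.get_image("scene")["pixels"][140:270,160:330]
# hub & funnel mid & predicted funnel rim centre for arm angles
for a in(27,28,29,30,31,32):
    y=np.radians(-5.5+a);print(a,((proj(d,[PIV[0]+130*np.cos(y),PIV[1]+130*np.sin(y),153])[0]-[195,150])*3).round(0))
cv2.imwrite("pics/sw.png",cv2.convertScaleAbs(np.hstack([cv2.resize(b,(390,480),interpolation=2),cv2.resize(s,(400,480),interpolation=2)]),alpha=1.3))
E
```

```text
now [536.8  39.9 168.2] arm-ang 29.14 r 87.6 F [-1.3 -1.  -7.9] w 0.4 t 13.53
target [538.7  39.3 169. ] turn 0.6
[0.0007, 0.0013, -0.0016, 0.4, -0.2, 0.4],
27 [133.  80.]
28 [130.  82.]
29 [127.  83.]
30 [124.  84.]
31 [120.  85.]
32 [117.  87.]
```

View pics/sw.png

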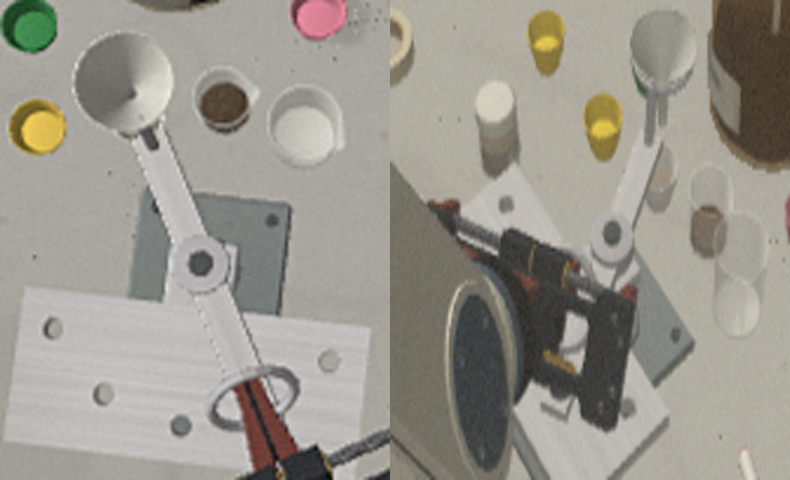

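The funnel rim centre at crop (123.5,83) matches the 30° prediction (124,84). The crucible is under it and the other vessels are undisturbed. Lowering next.

>>> carry_out([
  [0.0018,0,0.0023,0,0,0],
  [0.0018,0,0.0023,0,0,0],
  [0.0018,0,0.0023,0,0,0],
  [0,0,0,0,0,0],
])

```text
t: 14.12
ee_pos: [536.7, 40.1, 159.2]
orientation: [2.756, 0.609, -0.995]
ft_force: [-1.0, -1.8, -7.6]
width: 0.9
```

>>> carry_out([
  [0.0018,0,0.0023,0,0,0],
  [0,0,0,0,0,0],
])

```text
t: 14.38
ee_pos: [536.7, 40.1, 156.1]
orientation: [2.756, 0.609, -0.995]
ft_force: [-1.6, -2.0, -5.7]
width: 0.3
```

```bash
python3 plan.py 86 150 30 40 3 arc
```

```text
now [536.7  40.1 156.1] arm-ang 28.99 r 87.5 F [-1.6 -2.  -5.7] w 0.3 t 14.38
target [538.7  39.3 150. ] turn 0.5
[0.0017, 0.0005, 0.0013, 0.1, -0.1, 0.1],
[0.0017, 0.0005, 0.0013, 0.1, -0.1, 0.1],
[0.0017, 0.0005, 0.0012, 0.1, -0.1, 0.1],
```

The pin is already below plate-top height and still loaded, so it is entering the hole. I continue down to the free middle of the ring.

>>> carry_out([
  [0.0018,0,0.0023,0,0,0],
  [0.0018,0,0.0023,0,0,0],
  [0,0,0,0,0,0],
])

```text
t: 14.75
ee_pos: [538.7, 40.6, 152.3]
orientation: [2.759, 0.611, -0.985]
ft_force: [-1.8, -1.5, -2.4]
width: 0.5
```

>>> carry_out([
  [0.0018,0,0.0023,0,0,0],
  [0.0018,0,0.0023,0,0,0],
  [0.0018,0,0.0023,0,0,0],
  [0,0,0,0,0,0],
])

```text
t: 15.25
ee_pos: [540.2, 40.6, 144.4]
orientation: [2.761, 0.611, -0.979]
ft_force: [-0.5, 0.3, -0.5]
width: 0.4
```

```bash
python3 plan.py 82.5 132 30 40 3 arc
python3 - <<'E'
from workcell import ctrl
import cv2,numpy as np
from h import *
from plan import PIV
d=ctrl.get_image("top");np.savez("top5.npz",**d);b=d["pixels"][150:310,195:325]
s=ctrl.get_image("scene")["pixels"][140:270,160:330]
cs=np.array([np.cos(np.radians(24.5)),np.sin(np.radians(24.5))])
for l in(0,12):
  for sg in (1,-1):   # ring outer top/bottom/left/right predictions
    u=np.array([.574,.819])*28.5*sg
    print(l,((proj(d,np.r_[PIV-cs*(99-u[0]),146+u[1]+l])[0]-[195,150])*3).round(0))
cv2.imwrite("pics/dn.png",cv2.convertScaleAbs(np.hstack([cv2.resize(b,(390,480),interpolation=2),cv2.resize(s,(400,480),interpolation=2)]),alpha=1.3))
E
```

```text
now [540.2  40.6 144.4] arm-ang 29.65 r 84.1 F [-0.5  0.3 -0.5] w 0.4 t 15.25
target [541.9  40.8 132. ] turn 1.1
[0.003, 0.0002, 0.0029, 0.2, -0.3, 0.1],
[0.003, 0.0002, 0.0029, 0.2, -0.3, 0.1],
[0.0031, 0.0002, 0.0028, 0.2, -0.3, 0.1],
0 [246. 378.]
0 [267. 421.]
12 [246. 379.]
12 [267. 422.]
```

View pics/dn.png

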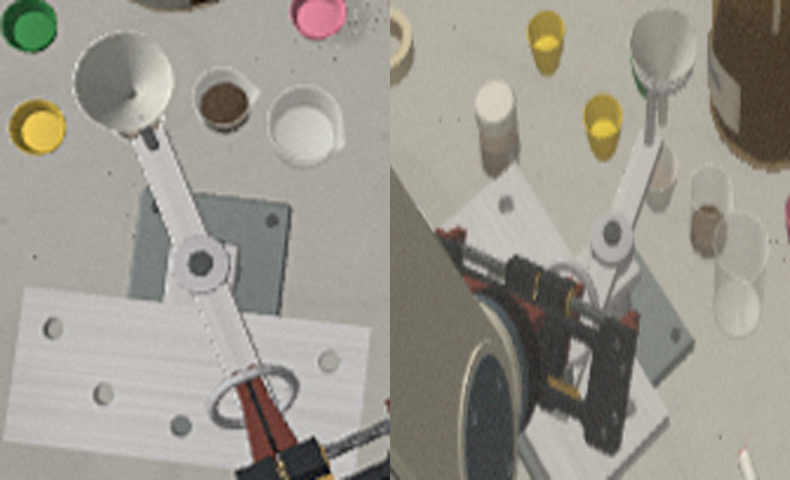

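Force vanished between z 152 and 144, which is consistent with the pin home. I now lower to the middle of the ring and withdraw along the finger.

>>> carry_out([
  [0.003,0.0002,0.0029,0.2,-0.3,0],
  [0.003,0.0002,0.0029,0.2,-0.3,0],
  [0.003,0.0002,0.0029,0.2,-0.3,0],
  [0,0,0,0,0,0],
])

```text
t: 15.85
ee_pos: [542.0, 40.6, 131.4]
orientation: [2.76, 0.605, -1.007]
ft_force: [0.3, -0.3, 0.0]
width: 0.5
```

```bash
python3 plan.py 160 197 30 40 8
```

```text
now [542.   40.6 131.4] arm-ang 30.14 r 82.5 F [ 0.3 -0.3  0. ] w 0.5 t 15.85
target [471.4   8.6 197. ] turn 0.3
[-0.0127, -0.0001, -0.0, -0.0, 0.0, 0.0],
[-0.0127, -0.0001, -0.0, -0.0, 0.0, 0.0],
[-0.0127, -0.0001, -0.0, -0.0, 0.0, 0.0],
[-0.0127, -0.0001, -0.0, -0.0, 0.0, 0.0],
[-0.0127, -0.0001, -0.0, -0.0, 0.0, 0.0],
[-0.0127, -0.0, -0.0001, -0.0, 0.0, 0.0],
[-0.0127, -0.0, -0.0001, -0.0, 0.0, 0.0],
[-0.0127, -0.0, -0.0001, -0.0, 0.0, 0.0],
```

>>> carry_out([
  [-0.0127,0,0,0,0,0],
  [-0.0127,0,0,0,0,0],
  [-0.0127,0,0,0,0,0],
  [-0.0127,0,0,0,0,0],
  [-0.0127,0,0,0,0,0],
  [-0.0127,0,0,0,0,0],
  [-0.0127,0,0,0,0,0],
  [0,0,0,0,0,0],
])

```text
t: 16.85
ee_pos: [473.7, 10.5, 192.8]
orientation: [2.759, 0.603, -1.007]
ft_force: [0.1, -0.7, 0.7]
width: 0.3
```

```bash
cat log.py >/dev/null; python3 log.py
python3 - <<'E'
from kin import *; from workcell import ctrl
# retreat options: turn base right or raise shoulder
q=ctrl.get_obs()["qpos"]
for dq in([-.6,0,0,0,0,0],[-.3,-.3,0,0,0,0],[0,-.35,0,0,0,0]): print(dq,F(q+dq)[0].round(0))
E
```

```text
16.85 [-0.374  0.228  2.454  1.901  0.623 -0.986] [473.7  10.5 192.8] [ 0.    0.   -0.    0.01 -0.   -0.  ]
[-0.6, 0, 0, 0, 0, 0] [ 397. -259.  193.]
[-0.3, -0.3, 0, 0, 0, 0] [ 468. -140.  327.]
[0, -0.35, 0, 0, 0, 0] [487.   5. 350.]
```

Run:
```python
from jp import *
q=ctrl.get_obs()["qpos"]
show(q+[0,-.25,0,0,0,0],4)
q=q+np.array([0,-.25,0,0,0,0])
P,R=F(q);Pn,Rn=F(q+[.09,0,0,0,0,0])
print("turn row",(R.inv().apply(Pn-P)/1000).round(4).tolist(),np.degrees((R.inv()*Rn).as_rotvec()).round(1),F(q+[1.0,0,0,0,0,0])[0])
```

```text
now [-0.37  0.23  2.45  1.9   0.62 -0.99] [473.7  10.5 192.9] [473.7  10.5 192.8] to [-0.37 -0.02  2.45  1.9   0.62 -0.99]
[-0.0142, 0.0047, -0.024, -2.0, 2.5, 1.7],
[-0.0142, 0.0047, -0.024, -2.0, 2.5, 1.7],
[-0.0142, 0.0047, -0.024, -2.0, 2.5, 1.7],
[-0.0142, 0.0047, -0.024, -2.0, 2.5, 1.7],
turn row [0.0098, -0.0405, -0.014] [-2.5  0.9 -4.4] [260.09280319 413.64679379 304.73201007]
```

>>> carry_out([
  [-0.0142,0.0047,-0.024,-2,2.5,1.7],
  [-0.0142,0.0047,-0.024,-2,2.5,1.7],
  [-0.0142,0.0047,-0.024,-2,2.5,1.7],
  [-0.0142,0.0047,-0.024,-2,2.5,1.7],
])

```text
t: 17.35
ee_pos: [488.1, 4.5, 306.1]
orientation: [2.738, 0.501, -0.673]
ft_force: [0.5, 0.4, 0.4]
width: 0.5
```

>>> carry_out([
  [0.01,-0.04,-0.014,-2.5,0.9,-4.4],
  [0.01,-0.04,-0.014,-2.5,0.9,-4.4],
  [0.01,-0.04,-0.014,-2.5,0.9,-4.4],
  [0.01,-0.04,-0.014,-2.5,0.9,-4.4],
  [0.01,-0.04,-0.014,-2.5,0.9,-4.4],
  [0.01,-0.04,-0.014,-2.5,0.9,-4.4],
  [0.01,-0.04,-0.014,-2.5,0.9,-4.4],
  [0,0,0,0,0,0],
])

```text
t: 18.35
ee_pos: [390.7, 297.3, 306.0]
orientation: [2.347, 1.294, -0.492]
ft_force: [0.9, -0.2, 0.9]
width: 0.3
```

Run:
```python
from workcell import ctrl
import cv2,numpy as np
from h import *
from plan import PIV
d=ctrl.get_image("top");e=ctrl.get_image("scene");np.savez("top6.npz",**d);np.savez("scene6.npz",**e)
b=d["pixels"][150:310,195:325];s=e["pixels"][140:270,160:330]
for a in(29,30,31):
  cs=np.array([np.cos(np.radians(a-5.5)),np.sin(np.radians(a-5.5))])
  for l in(0,12):
    u=np.array([.574,.819])*32; L=lambda sg:np.r_[PIV-cs*(99-sg*u[0]),146+sg*u[1]+l]
    pt=proj(d,[L(1),L(-1)]);ps=proj(e,[L(1),L(-1)])
    print(a,l,"top",((pt-[195,150])*3).round(0).tolist(),"scene",((ps-[160,140])*[400/170,480/130]+[390,0]).round(0).tolist())
cv2.imwrite("pics/fin.png",cv2.convertScaleAbs(np.hstack([cv2.resize(b,(390,480),interpolation=2),cv2.resize(s,(400,480),interpolation=2)]),alpha=1.3))
```

```text
29 0 top [[243.0, 376.0], [265.0, 424.0]] scene [[572.0, 258.0], [558.0, 363.0]]
29 12 top [[243.0, 377.0], [265.0, 425.0]] scene [[572.0, 244.0], [557.0, 351.0]]
30 0 top [[245.0, 375.0], [268.0, 423.0]] scene [[574.0, 259.0], [560.0, 364.0]]
30 12 top [[245.0, 376.0], [268.0, 424.0]] scene [[573.0, 245.0], [559.0, 352.0]]
31 0 top [[247.0, 374.0], [271.0, 422.0]] scene [[575.0, 260.0], [562.0, 365.0]]
31 12 top [[247.0, 375.0], [271.0, 423.0]] scene [[575.0, 246.0], [561.0, 353.0]]
```

View pics/fin.png

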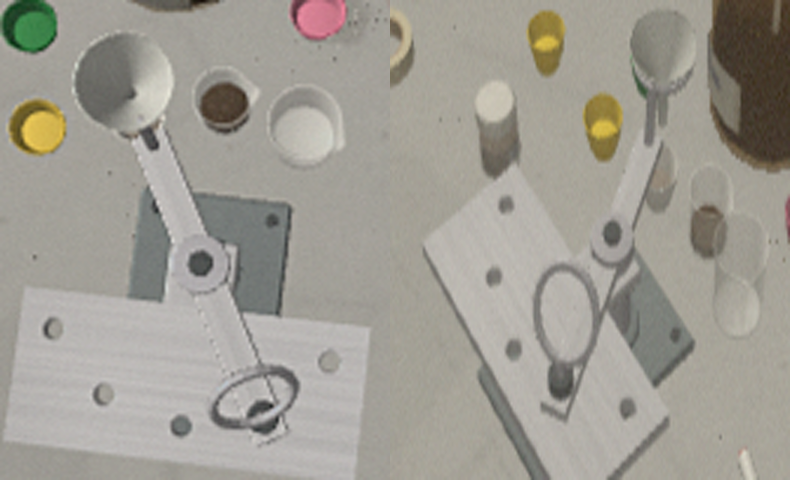

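The final view shows the ring at scene crop rows 262–365. The prediction is 259–364 with the pin home and 245–352 with it resting on the plate. For a last fine check, I'll compare the ring with the home prediction before and after.

Run:
```python
from h import *
from plan import PIV
out=[]
for f,a,(x,y) in(("scene0.npz",0,(190,185)),("scene6.npz",30,(205,200))):
    e=np.load(f);im=cv2.resize(e["pixels"][y:y+55,x:x+50],None,fx=8,fy=8,interpolation=2);im=cv2.convertScaleAbs(im,alpha=1.3)
    ps=np.radians(a-5.5);cs=np.array([np.cos(ps),np.sin(ps)]);la=np.array([-np.sin(ps),np.cos(ps)])
    th=np.linspace(0,2*np.pi,40)
    P=[np.r_[PIV-cs*(99-28.5*np.cos(t)*.574)+la*28.5*np.sin(t),146+28.5*np.cos(t)*.819] for t in th]
    for p in proj(e,P): cv2.circle(im,tuple(int(v) for v in (p-[x,y]+.5)*8),2,(0,0,255),-1)
    out.append(im)
cv2.imwrite("pics/cmp.png",np.hstack(out))
```

```text
(no output)
```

View pics/cmp.png

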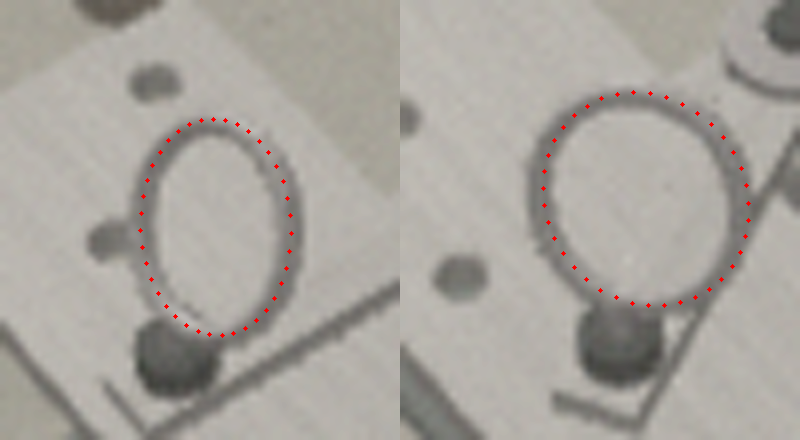

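The ring sits on the home prediction after the swing as it did at the start. The difference is under about 1.5 mm, where a pin resting on the plate would show 12 mm. I'm handing in.

```bash
python3 -c "
from workcell import ctrl
print(ctrl.get_obs()['t']);print(ctrl.close_job())"
```

```text
18.45
the job is handed in; nothing more can be done
None
```

The funnel is over the white crucible at the left station, and the checks below show the pin home in that hole. I handed the job in at 18.45 s; the hand-in reports no verdict.

**What I did:** I passed the closed fingertips through the ring from the near side and lifted the pin about 19 mm, with about 8 N on the finger. I swung the arm 30° so the ring went right and the funnel left, then lowered the ring and withdrew along the finger. The robot stood clear at hand-in.

**Last checks:**
- **Swing angle:** The funnel rim centre agreed with the 30° prediction to within about 1 pixel of the enlarged view.
- **Pin home:** The ring lies within about 1.5 mm of its predicted home height. A pin resting on the plate would sit 12 mm higher. The spring load also stayed on the finger below plate-top height and was gone by the expected home height.
- **Other objects:** Both beakers and the jar look unmoved. The crucible and marker were only partly in the last view, and I did not measure any of them.

**What went wrong:** The first approach ran a wrist joint into the end of its range, at −1.31 rad, over open space. I backed off and came in with the wrist flipped.

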